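# Bobbin from the deep canister to the thread stand

## Robot

A 6-joint arm with a two-finger parallel gripper is mounted at the origin on a cart in front of the work surface, level with it; the furniture and walls round the work are solid. World frame = base frame: x ahead of the robot, y to its left, z up, the work surface at z = 0. Lengths are in mm, angles in rad, forces in N, time in s.
With the tool pointing down it reaches from about 325 to 1000 mm from the base axis. Payload 5.1 kg.
Tool frame: the origin (TCP) lies midway between the tips of the shut fingers; the grasp point (between the pads) lies 19 mm behind it; z points along the fingers, y is the line along which they close (so a half turn about z gives the same grasp; the last joint's range is limited). The gripper opens to 85 mm and grips with 20 to 120 N. Pads are 22 mm wide; open, the fingers measure 114 mm over their backs; the gripper's body (76 mm by 85 mm) begins 54 mm behind the grasp point. The pads swing forward as they close: fully open they stand 13 mm farther back than shut.
Start: joints at [-1.292, 0.124, 1.65, -0, 1.367, -0.083], TCP at [230.04, -607.92, 231.322] pointing down, gripper open.
Joint ranges: [-2.61, 2.61], [-1.02, 2.33], [0.03, 2.71], [-1.35, 4.49], [0.32, 2.68], [-2.91, 2.91]. Speed limits (rad/s): [2.57, 2.57, 3.14, 3.14, 3.14, 3.14].

## Interface

Orientations are given as a unit quaternion [x, y, z, w].
In Python, from workcell import monitor, optics, job gives the robot as it stands. The module is installed in compiled form; this text tells all that it offers.
- The arm moves only by the tool play_rows, never from a script. Its argument "deltas" is one flat list of numbers, 7 for each row, row after row: the turn, a rotation vector about the world's x, y, z normalised to -1 to 1, where 1 is 120 degrees, then the shift along the world's x, y, z normalised to -1 to 1, where 1 is 0.5 m, then the closure, from -1 (fully open) to 1 (shut), so that 0 is half open. A call has 1 to 5 rows; each row shifts and turns the commanded pose from where the row before left it; what a row does not reach is not made up. A row lasts 1/10 s, in which the tool goes at most 50 mm and 8.59 degrees, less where a joint would pass 70% of its speed; a pose out of reach is approached as far as the arm can. A call with a number of a shift or a turn outside -1 to 1 is refused whole. A call with a gripper value outside its range is refused whole. The fingers move at their own pace and stop on an object; "grip_force" is the grip in N (left out, the last holds). Time passes only in rows, so rows that do not move let the fingers close. It gives the time, the measured TCP pose, the force, the opening and the grip force at its end, in the units of the state.
- monitor.get_obs(): the state, without advancing time (a new reading comes with each control period).
- optics.camera(name): name is "side" or "top" or "wrist"; returns a dict with "pixels" (384x512x3 uint8, red, green, blue), "mtx" (3x3 intrinsics, pixels), "k1" (the pictures are not rectified: a ray, as slopes to the right and down, at radius r is drawn at 1 + k1 r^2 times it, then the intrinsics apply), "cam_to_world" (4x4, takes a point from camera to world coordinates). Camera axes: x right, y down, z forward; pixel columns grow to the right and rows downward; lengths in mm; the calibration is good to about 2 mm. A picture is of the moment at which its call begins. There is no depth.
- job.finish_job(): hands the job in; it is judged then, once.
The state is a dict: "t": time; "q": joint angles; "joint_vel": joint speeds; "joint_torque": joint torques, N m; "ee_pos": TCP position; "tool_rot": TCP orientation; "wrist_force": force on the tool from outside, world axes, zero at the start; "torque": the same for the moment, N m; "gripper_width": opening from 0.0 (shut) to 1.0 (fully open); "grasp_force": force on a finger pad.
Only numpy, scipy, OpenCV 4.12 (cv2) and the standard library are available. Lean on these libraries where they do the work, as an engineer would, in place of code of your own. Each camera call takes 0.05 s, during which the arm holds its last target. There are 200 camera calls.

## Task

One of the two steel canisters has a slim bobbin of thread standing at its bottom. Reach in, lift the bobbin out and stand it upright in the empty cup of the wooden two-cup thread stand, then let go. Leave both canisters standing upright where they are.

Things in the scene. Friction and masses are not known exactly. Their poses are not given: they have to be found in the camera images.
- bobbin_center (a point): the slim wooden bobbin of thread to be moved: 72 mm tall, round foot (8 mm thick) and head (14 mm tall) 30 mm across, wound grey body 23 mm between them, 30 to 65 g. The point is its centre, 36 mm above its foot; z along its axis, up. It starts upright on the canister's floor, at most 4 mm off the canister's axis, its head's top 13 mm below the rim: grip the head
- canister: the steel canister that holds the bobbin: round, upright, 96 mm outside diameter, 95 mm tall, bore 88 mm, inner floor 10 mm above the bench. Wide-open fingers do not fit into it: put them in shut or nearly shut and open them inside, by 38 to 46 mm. Loose, 0.95 kg. Origin at the centre of its underside, z up
- other_canister: an identical steel canister holding only a flat wax block. Loose. Origin at the centre of its underside, z up. Also near: on the right a fixed brush stands on an 85 mm high sole block (x 0.38 to 0.70, y -0.26 to -0.42), its handle at x 0.46, y -0.33 up to 0.33 m above the bench: pass over or round it; behind (x over 0.64) a work shoe 95 mm high
- empty_cup (a point): the empty cup of the thread stand, a fixed flat wooden block 170x80x20 mm with two round cups 52 mm across and 8 mm deep. The point is the centre of this cup's floor (12 mm above the bench). Its x axis runs along the block to the other cup, 84 mm away at +x, in which a like bobbin stands (top 84 mm above the bench); z up

How it is judged (in metres and radians):
On the way:
1. the bobbin is lifted clear of the canister's rim (height (world z) of bobbin_center above 0.135 m), for 0.1 s.
At the end, for the whole second after the job is handed in: The bobbin stands upright (within 10 degrees) on the floor of the empty cup, its axis within 14 mm of the cup's centre, at rest and released; both canisters stand upright (horizontal distance between bobbin_center and empty_cup below 0.014 m and height (world z) of bobbin_center below 0.053 m and angle between bobbin_center's own z axis and vertical below 0.17 rad and distance between bobbin_center and empty_cup above 0.03 m and linear speed of bobbin below 0.02 m/s and angle between each of canister, other_canister's own z axis and vertical below 0.1 rad); the robot touches nothing.
It fails at once if a canister is tipped (more than 20 degrees) (angle between any of canister, other_canister's own z axis and vertical above 0.35 rad).
It fails at once if a canister is shifted by more than 40 mm (distance of any of canister, other_canister from where it was at the start of the episode above 0.04 m).
It also fails if it takes over 42 s, if anything falls off the work surface, if the arm or the gripper's body presses on something with over 40 N, if the wrist force passes 120 N, or if a joint passes its speed limit or range.

## Working session

There is one attempt and no reset: what is moved stays moved. The work goes in short steps, Python scripts to look and compute and a tool call to move; the robot and the scene stay as the last step left them, time stands still between calls to the robot, and variables do not carry over. Pictures are saved under pics/ and viewed, at most 10 in all, crops included, and the job is handed in when it is done.

Besides the shell and the picture viewer there is one more tool, called as a command line: name --argument value ..., lists and objects as JSON in quotes. play_rows: Moves the arm, as the interface text tells. Scaled input: -1 to 1 covers 0.5 m each way for a shift and 120 degrees each way for a turn. Its arguments: {"type":"object","properties":{"deltas":{"type":"array"},"grip_force":{"type":"number"}},"required":["deltas"]}

```bash
mkdir -p pics
cat > h.py <<'E'
import numpy as np, cv2
from workcell import monitor, optics, job
def shot(n,f):
    c=optics.camera(n); cv2.imwrite('pics/'+f+'.png',c['pixels'][:,:,::-1]); 
    np.savez('pics/'+f+'.npz',**{k:np.array(v) for k,v in c.items()}); return c
def load(f): return np.load('pics/'+f+'.npz')
def px2w(c,u,v,z):
    p=cv2.undistortPoints(np.array([[[u,v]]],float),c['mtx'],np.array([float(c['k1']),0,0,0]))[0,0]
    T=c['cam_to_world']; d=T[:3,:3]@[p[0],p[1],1]; o=T[:3,3]; return o+d*(z-o[2])/d[2]
def w2px(c,P):
    T=np.linalg.inv(c['cam_to_world']); q=T[:3,:3]@np.array(P,float)+T[:3,3]; x=q[:2]/q[2]
    x=x*(1+float(c['k1'])*(x@x)); return (c['mtx']@[x[0],x[1],1])[:2]
E
python3 - <<'E'
from h import *
a=shot('top','t0')['pixels'];b=shot('side','s0')['pixels']
cv2.imwrite('pics/ts.png',cv2.resize(np.vstack([a,b])[:,:,::-1],(400,600)) )
s=monitor.get_obs();print(s)
for n in('t0','s0'):print(load(n)['cam_to_world'].round(2),load(n)['k1'])
E
```

```text
{'t': 0.1, 'q': array([-1.29158402e+00,  1.24416090e-01,  1.65152995e+00, -4.44289442e-06,
        1.36750737e+00, -8.25980167e-02]), 'joint_vel': array([-5.60044958e-05, -3.52408083e-04, -7.42732559e-04,  1.81897927e-04,
        4.49945332e-04, -1.29465651e-03]), 'joint_torque': array([ 1.89959874e-04, -4.24930036e+01, -3.66654539e+01, -1.04532783e-04,
        3.92586211e-03,  1.71071963e-05]), 'ee_pos': array([ 229.89988425, -607.39693137,  230.19577368]), 'tool_rot': array([ 9.83680732e-01,  1.79920402e-01, -9.34803480e-05, -9.25672513e-04]), 'wrist_force': array([-0.25926276, -0.2178761 ,  0.28480152]), 'torque': array([-0.01322382,  0.03930371,  0.0623826 ]), 'grasp_force': 0.0, 'gripper_width': 0.9996930962320004}
[[ 0.0000e+00 -9.9000e-01  1.1000e-01  4.1188e+02]
 [-1.0000e+00 -0.0000e+00  0.0000e+00  1.2519e+02]
 [-0.0000e+00 -1.1000e-01 -9.9000e-01  8.9640e+02]
 [ 0.0000e+00  0.0000e+00  0.0000e+00  1.0000e+00]] 0.011568718217007251
[[-9.7000e-01 -1.4000e-01  1.9000e-01  3.1629e+02]
 [-2.4000e-01  5.7000e-01 -7.9000e-01  7.7689e+02]
 [ 0.0000e+00 -8.1000e-01 -5.9000e-01  5.6359e+02]
 [ 0.0000e+00  0.0000e+00  0.0000e+00  1.0000e+00]] -0.11605310906456365
```

View pics/t0.png

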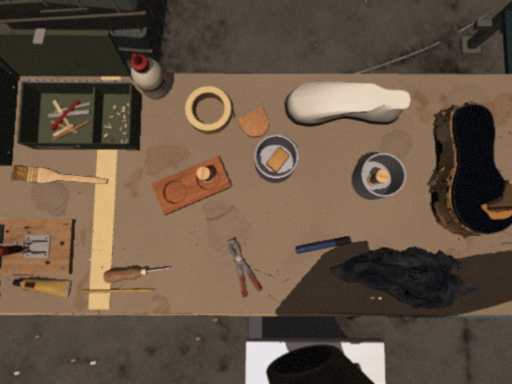

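View pics/s0.png

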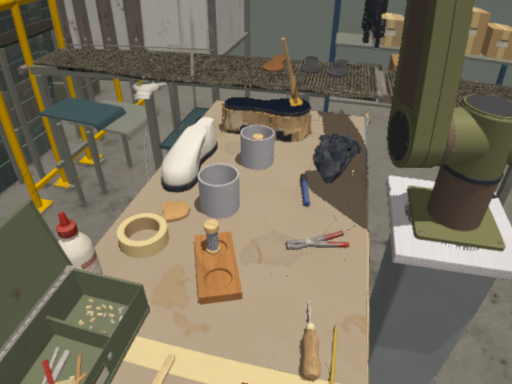

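The bobbin canister is at about (380,175) in the top view, the wax canister at (277,158), the empty cup at (176,191), and the occupied cup's bobbin at (206,174). I'll enlarge the view to measure these.

Run:
```python
from h import *
a=cv2.imread('pics/t0.png')
i=cv2.resize(a[130:220,345:415],None,fx=5.6,fy=5.6,interpolation=cv2.INTER_CUBIC)
j=cv2.resize(a[145:220,145:240],None,fx=4,fy=5.6*90/75/5.6*5.6,interpolation=cv2.INTER_CUBIC)
j=cv2.resize(a[130:220,145:240],None,fx=4,fy=5.6,interpolation=cv2.INTER_CUBIC)
cv2.imwrite('pics/c0.png',np.hstack([i,j]));print(i.shape,j.shape)
```

```text
(504, 392, 3) (504, 380, 3)
```

View pics/c0.png

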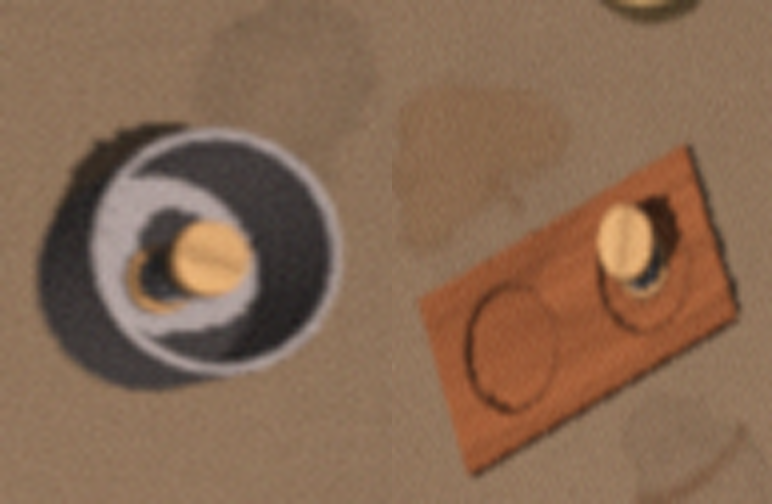

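Run:
```python
from h import *
c=load('t0')
for n,u,v,z in [('rim',383.75,174.8,95),('rimL',361.4,174.8,95),('rimR',406.1,174.8,95),('head',382.7,175.9,82),('cup',175,192.1,20),('blkc',192,185.4,20),('otherhead',145+(626-392)/4,130+242/5.6,84),('wax rim',277,158,95)]:
    print(n,px2w(c,u-.0,v,z).round(1))
for x,y in [(690,147),(738,316),(472,476),(420,300)]: print(px2w(c,145+(x-392)/4,130+y/5.6,20).round(1))
```

```text
rim [ 524.7 -140.6   95. ]
rimL [524.5 -92.5  95. ]
rimR [ 524.9 -188.6   95. ]
head [ 524.1 -142.5   82. ]
cup [492.2 325.8  20. ]
blkc [508.2 286.3  20. ]
otherhead [528.1 250.   84. ]
wax rim [560.5  89.5  95. ]
[578.1 222.7  20. ]
[506.2 193.3  20. ]
[438.5 347.6  20. ]
[512.2 380.5  20. ]
```

play_rows --deltas '[0,0,0,0.01,0.09,0.01,0,0,0,0,0.01,0.09,0.01,0,0,0,0,0.01,0.09,0.01,0,0,0,0,0.01,0.09,0.01,0,0,0,0,0.01,0.09,0.01,0]' --grip_force 40

```text
t: 0.6
ee_pos: [254.8, -380.9, 255.8]
tool_rot: [0.984, 0.18, -0.0, -0.001]
wrist_force: [0.8, 0.9, 1.7]
gripper_width: 0.502
grasp_force: 0.0
```

play_rows --deltas '[0,0,0,0.01,0.08,0,0,0,0,0,0.01,0.08,0,0,0,0,0,0.02,0.08,0,0,0,0,0,0.03,0.07,0,0,0,0,0,0.03,0.05,0,0]'

```text
t: 1.1
ee_pos: [305.0, -200.9, 256.0]
tool_rot: [0.984, 0.18, 0.0, 0.0]
wrist_force: [1.2, -0.4, -0.9]
gripper_width: 0.501
grasp_force: 0.0
```

play_rows --deltas '[0,0,0,0.09,0.022,0,0,0,0,0,0.09,0.022,0,0,0,0,0,0.09,0.022,0,0,0,0,0,0.09,0.022,0,0,0,0,0,0.07,0.01,0,0]'

```text
t: 1.6
ee_pos: [522.0, -152.5, 255.5]
tool_rot: [0.984, 0.181, -0.0, -0.0]
wrist_force: [-0.6, -0.2, -0.2]
gripper_width: 0.501
grasp_force: 0.0
```

Run:
```python
from h import *
shot('wrist','w1');s=monitor.get_obs();print(s['ee_pos'],s['tool_rot'],s['q'],s['gripper_width'])
c=load('w1')
for P in [(524.1,-142.5,82),(524.7,-140.6,95)]:print(w2px(c,P))
```

```text
[ 525.25104497 -152.18459579  254.81566569] [ 9.83439618e-01  1.81233111e-01  7.71298188e-04 -6.94379816e-04] [-0.38119907 -0.11944534  1.8544627   0.00202542  1.40601321  0.82478501] 0.5013045849031748
[247.05608647 165.70741203]
[245.20462065 167.20571005]
```

View pics/w1.png

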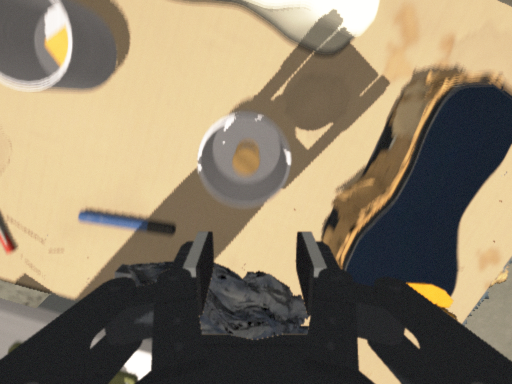

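Canister's rim centre is at (244.5,159.5) and the head at (246.5,158). That is 8 px off the prediction, but the arm was still settling, so I'll repeat at rest.

Run:
```python
from h import *
o=load('w1')
c=shot('wrist','w2');s=monitor.get_obs();print(s['ee_pos'])
print((c['cam_to_world']-o['cam_to_world']).round(3)[:3,3], c['cam_to_world'].round(3))
for P in [(524.1,-142.5,82),(524.7,-140.6,95)]:print(w2px(c,P))
print(px2w(o,246.5,158,82),px2w(o,244.5,159.5,95))
a=c['pixels'][100:220,185:305,::-1]
cv2.imwrite('pics/w2c.png',cv2.resize(a,None,fx=5,fy=5,interpolation=cv2.INTER_CUBIC))
```

```text
[ 522.5768877  -152.71426685  254.73906433]
[ 2.95   0.173 -0.499] [[ 3.58000e-01 -8.95000e-01 -2.68000e-01  5.93772e+02]
 [-9.34000e-01 -3.43000e-01 -1.00000e-01 -1.25883e+02]
 [-2.00000e-03  2.86000e-01 -9.58000e-01  3.97531e+02]
 [ 0.00000e+00  0.00000e+00  0.00000e+00  1.00000e+00]]
[246.23165658 169.10476097]
[244.34683165 170.71017387]
[ 531.68625782 -139.0330273    82.        ] [ 531.94533186 -137.1393978    95.        ]
```

View pics/w2c.png

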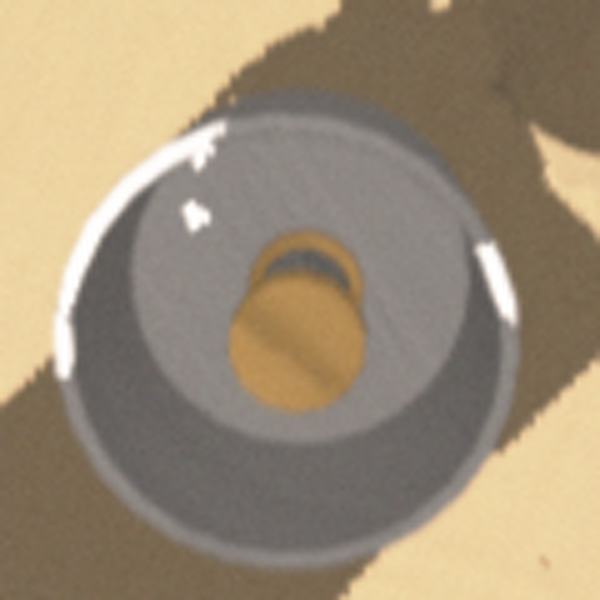

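The rim centre is at (242.6,167.8) and the head at (244.5,168.7). Both now match the prediction to within 2 px.

Run:
```python
from h import *
c=load('w2')
print(px2w(c,244.4,168.6,82),px2w(c,242.5,167.7,95),monitor.get_obs()['ee_pos'])
```

```text
[ 523.91543376 -140.48028174   82.        ] [ 526.97910337 -137.73550741   95.        ] [ 522.5768877  -152.71426685  254.73906433]
```

play_rows --deltas '[0,0,0,0.004,0.023,-0.06,0,0,0,0,0,0,-0.08,0,0,0,0,0,0,-0.08,0,0,0,0,0,0,-0.03,0,0,0,0,0,0,0,0]'

```text
t: 2.2
ee_pos: [519.6, -141.9, 128.4]
tool_rot: [0.984, 0.18, -0.003, -0.002]
wrist_force: [0.7, -0.0, -0.0]
gripper_width: 0.5
grasp_force: 0.0
```

Run:
```python
from h import *
c=shot('wrist','w3');s=monitor.get_obs();print(s['ee_pos'],s['gripper_width'])
T=c['cam_to_world']
for P in [(524,-141.5,82),(526,-139,95)]:print(w2px(c,P))
```

```text
[ 521.38109809 -142.49639016  131.08723397] 0.5031863436693769
[257.12411537 207.80516567]
[254.58990889 210.9332072 ]
```

View pics/w3.png

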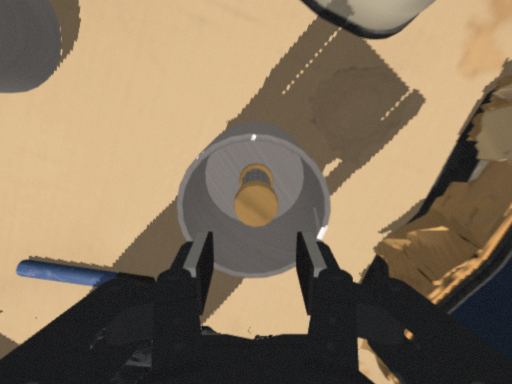

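The head is at (256.5,204), centred laterally between the fingers at (213,298). The rim centre is at (254,206), so I only need about +3.5 mm in x. Descending.

play_rows --deltas '[0,0,0,0.008,0.002,-0.02,0,0,0,0,0,0,-0.04,0,0,0,0,0,0,-0.04,0,0,0,0,0,0,-0.04,0,0,0,0,0,0,-0.016,0]'

```text
t: 2.75
ee_pos: [526.3, -141.5, 53.0]
tool_rot: [0.984, 0.18, 0.0, 0.0]
wrist_force: [0.3, 0.1, 0.2]
gripper_width: 0.501
grasp_force: 0.1
```

play_rows --deltas '[0,0,0,0,0,0,1,0,0,0,0,0,0,1,0,0,0,0,0,0,1,0,0,0,0,0,0,1,0,0,0,0,0,0,1]'

```text
t: 3.25
ee_pos: [526.4, -141.5, 53.9]
tool_rot: [0.984, 0.18, 0.0, 0.0]
wrist_force: [-0.7, 0.7, -0.6]
gripper_width: 0.331
grasp_force: 39.4
```

play_rows --deltas '[0,0,0,0,0,0.03,1,0,0,0,0,0,0.06,1,0,0,0,0,0,0.08,1,0,0,0,0,0,0.08,1,0,0,0,0,0,0.07,1]'

```text
t: 3.75
ee_pos: [526.3, -141.5, 217.0]
tool_rot: [0.984, 0.18, 0.001, 0.001]
wrist_force: [0.3, 0.1, 0.5]
gripper_width: 0.34
grasp_force: 39.5
```

Run:
```python
from h import *
c=shot('wrist','w4');s=monitor.get_obs();print(s['ee_pos'],s['gripper_width'],s['grasp_force'])
d=shot('side','s4')
cv2.imwrite('pics/m4.png',np.hstack([cv2.resize(c['pixels'][150:384,130:400,::-1],(400,346)),cv2.resize(d['pixels'][40:240,150:380,::-1],(398,346))]))
```

```text
[ 529.43123612 -142.62674411  224.27922023] 0.3384510235865333 39.49763006530702
```

View pics/m4.png

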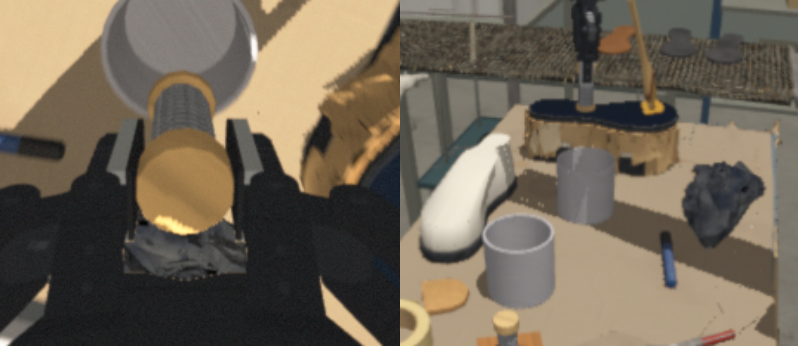

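The bobbin is held upright in the fingers and clear of the rim, and both canisters are standing. Carrying it to the cup.

play_rows --deltas '[0,0,0,-0.006,0.06,0,1,0,0,0,-0.006,0.09,0,1,0,0,0,-0.006,0.09,0,1,0,0,0,-0.006,0.09,0,1,0,0,0,-0.006,0.09,0,1]'

```text
t: 4.35
ee_pos: [510.4, 70.2, 213.6]
tool_rot: [0.984, 0.18, 0.0, 0.0]
wrist_force: [1.2, 0.5, -0.8]
gripper_width: 0.33
grasp_force: 39.5
```

play_rows --deltas '[0,0,0,-0.006,0.09,0,1,0,0,0,-0.006,0.09,0,1,0,0,0,-0.008,0.09,0,1,0,0,0,-0.008,0.09,0,1,0,0,0,-0.01,0.09,0,1]'

```text
t: 4.85
ee_pos: [491.4, 295.3, 213.6]
tool_rot: [0.984, 0.18, 0.0, 0.0]
wrist_force: [1.0, 0.4, 0.0]
gripper_width: 0.334
grasp_force: 39.5
```

play_rows --deltas '[0,0,0,0,0.065,-0.06,1,0,0,0,0,0,-0.08,1,0,0,0,0,0,-0.06,1,0,0,0,0,0,0,1,0,0,0,0,0,0,1]'

```text
t: 5.35
ee_pos: [491.8, 325.9, 113.5]
tool_rot: [0.984, 0.18, -0.0, 0.0]
wrist_force: [0.1, -0.1, -0.4]
gripper_width: 0.329
grasp_force: 39.6
```

Run:
```python
from h import *
c=shot('wrist','w5');s=monitor.get_obs();print(s['ee_pos'],s['tool_rot'],s['gripper_width'],s['q'])
d=shot('side','s5')
print('cup in wrist',w2px(c,(492.2,325.8,20)),w2px(c,(492.2,325.8,12)),'cup side',w2px(d,(492.2,325.8,20)))
cv2.imwrite('pics/m5.png',np.hstack([cv2.resize(c['pixels'][90:370,130:380,::-1],None,fx=1.6,fy=1.6),cv2.resize(d['pixels'][160:310,160:260,::-1],(390,448),interpolation=cv2.INTER_CUBIC)]))
```

```text
[492.96537437 326.3494835  115.16294641] [ 9.83713029e-01  1.79742477e-01  1.08785694e-03 -3.66709038e-04] 0.3331451126029098 [4.93973600e-01 9.42365889e-02 1.88593127e+00 2.97665547e-05
 1.15912895e+00 1.70330849e+00]
cup in wrist [255.27587736 192.66181539] [255.25913793 189.84256197] cup side [217.6594066 275.1906906]
```

View pics/m5.png

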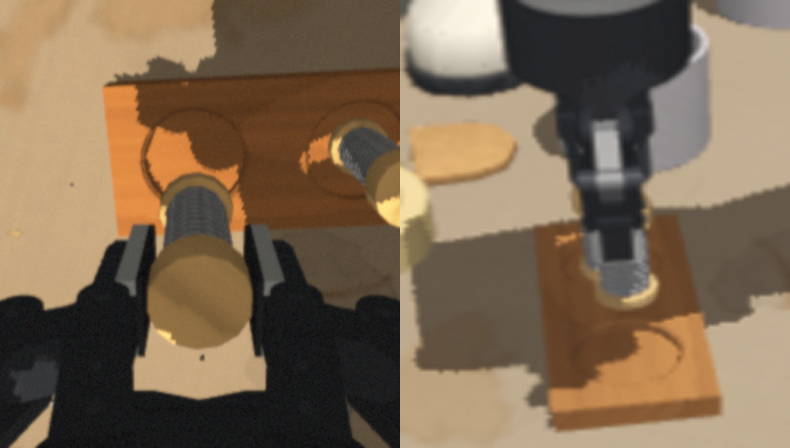

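Run:
```python
from h import *
c=load('w5');print('cup',px2w(c,250.6,188,20),'head',px2w(c,255,272,141.5),'foot',px2w(c,252.5,217,78))
```

```text
cup [494.56303997 330.77678909  20.        ] head [493.96881446 326.83088706 141.5       ] foot [493.34874902 328.22676897  78.        ]
```

The cup outline centre is at wrist pixel (250.6,188) and the foot at (252.5,217). The bobbin is upright and within about 3 mm of the cup's centre in plan. Nudging and lowering.

play_rows --deltas '[0,0,0,0.001,0.003,-0.04,1,0,0,0,0,0,-0.04,1,0,0,0,0,0,-0.02,1,0,0,0,0,0,-0.012,1,0,0,0,0,0,0,1]'

```text
t: 5.95
ee_pos: [492.8, 327.6, 57.7]
tool_rot: [0.984, 0.18, 0.0, -0.0]
wrist_force: [-0.4, -0.6, -0.3]
gripper_width: 0.334
grasp_force: 39.6
```

play_rows --deltas '[0,0,0,0,0,-0.002,1,0,0,0,0,0,-0.002,1,0,0,0,0,0,0,1]'

```text
t: 6.25
ee_pos: [492.9, 327.8, 56.0]
tool_rot: [0.984, 0.18, 0.0, -0.0]
wrist_force: [0.4, 1.2, -0.3]
gripper_width: 0.332
grasp_force: 39.6
```

play_rows --deltas '[0,0,0,0,0,-0.002,1,0,0,0,0,0,0,1]'

```text
t: 6.45
ee_pos: [493.4, 328.1, 55.7]
tool_rot: [0.984, 0.18, 0.001, -0.0]
wrist_force: [-0.2, -0.7, 5.3]
gripper_width: 0.335
grasp_force: 40.0
```

play_rows --deltas '[0,0,0,0,0,-0.002,1,0,0,0,0,0,0,1]'

```text
t: 6.65
ee_pos: [493.9, 328.3, 55.6]
tool_rot: [0.984, 0.18, 0.002, -0.0]
wrist_force: [-1.7, -0.9, 8.4]
gripper_width: 0.336
grasp_force: 40.2
```

Contact with the floor at the expected height. Opening part way, then retreating.

play_rows --deltas '[0,0,0,0,0,0.001,0.1,0,0,0,0,0,0,0,0,0,0,0,0,0,-0.1,0,0,0,0,0,0,-0.1,0,0,0,0,0,0,-0.1]'

```text
t: 7.15
ee_pos: [492.3, 327.4, 53.4]
tool_rot: [0.984, 0.18, -0.0, 0.0]
wrist_force: [0.6, -0.6, 0.6]
gripper_width: 0.55
grasp_force: 0.0
```

play_rows --deltas '[0,0,0,0,0,0.02,-0.1,0,0,0,0,0,0.04,-0.1,0,0,0,0,0,0.08,-0.1,0,0,0,0,0,0.08,-0.1,0,0,0,0,0,0.04,-0.1]'

```text
t: 7.65
ee_pos: [494.2, 328.5, 189.3]
tool_rot: [0.984, 0.18, 0.003, -0.001]
wrist_force: [0.3, -0.9, 0.9]
gripper_width: 0.549
grasp_force: 0.0
```

play_rows --deltas '[0,0,0,0,0,0,-0.1,0,0,0,0,0,0,-0.1,0,0,0,0,0,0,-0.1]'

```text
t: 7.95
ee_pos: [491.6, 327.1, 182.0]
tool_rot: [0.984, 0.18, -0.001, 0.0]
wrist_force: [-0.3, 0.1, -0.6]
gripper_width: 0.555
grasp_force: 0.0
```

Run:
```python
from h import *
c=shot('wrist','w6');d=shot('side','s6')
print(w2px(c,(492.2,327,20)),w2px(c,(492.2,327,84)),monitor.get_obs()['wrist_force'])
cv2.imwrite('pics/m6.png',np.hstack([c['pixels'][:,100:400,::-1],cv2.resize(d['pixels'][100:310,120:300,::-1],(329,384))]))
```

```text
[255.13251875 172.39701795] [255.25613681 190.48986541] [ 1.01018702 -0.18711674  0.51420996]
```

View pics/m6.png

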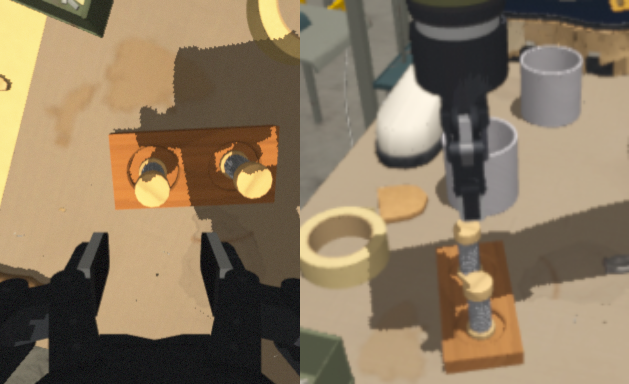

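The bobbin stands upright in the empty cup (foot near (153,168) in the wrist half). It's released, the gripper is clear, and both canisters are upright. Handing in.

```bash
python3 -c "
from workcell import job;print(job.finish_job())"
```

```text
the job is handed in; nothing more can be done
None
```

The bobbin stands upright and released in the empty cup, both canisters are still standing, and I handed the job in at about 8 s on the robot's clock; no verdict came back.

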